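# Bolt the vacuum chamber's lid against its spring catch

### The job

Lock the lid of the vacuum drying chamber: press the long red safety catch down with one fingertip and keep it down while the other fingertip pushes the upright orange tab, sliding the bolt all the way into the yellow keeper. Then let go, so that the catch springs fully up again and locks the bolt, and move clear. Leave the vial, the jar, the ring and the flange where they stand.

Things in the scene. Friction and masses are not known exactly. Their poses are not given: they have to be found in the camera images.
- chamber: low steel vacuum chamber with a grey lid, fixed; 250 x 320 mm in plan, lid top 85 mm above the bench. Origin: centre of its underside; z up. The bolt slides along its +y on the line x = -35 mm; the red catch plate lies on the line x = +35 mm. Also on the lid: two dark brackets over the bolt (31 mm tall, y 66 to 103 mm), a round gauge (16 mm tall, x -80, y -115 mm), the vial
- bolt (a joint): bolt travel along the chamber's +y, m: 0 drawn back (starts at 0 to 0.008), 0.048 at its end stop, fully home. Takes about 3 N, stays where left. With the catch up it is blocked at 0.011, and its three brass bars meet the catch's red tooth again up to 0.044: hold the catch down for the whole slide (let up early, the bolt only stops). From 0.044 on the catch can rise behind the last bar
- bolt_tab: upright orange tab on the bolt: 28 mm wide (chamber's x), 8 mm thick (y), reaching from 22 to 62 mm above the lid. Origin: on its centre line, 2 mm below its top; axes as the chamber's. At travel q it stands at the chamber's x -35 mm, y -30 mm + q. The rest of the bolt lies lower than 28 mm above the lid; the space behind the tab (towards -y) is free
- tab_push (a point): middle of the face of the orange tab that looks to the chamber's -y, 48 mm above the lid: push it towards the chamber's +y. Moves with the bolt
- catch (a joint): how far the catch is pressed down, in m: 0 sprung up, 0.012 at its stop. Unlocks the bolt from 0.007 on; 0.008 to 0.012 is right. The springs need about 3 N to start and 6 N fully down
- catch_plate: level red plate, 30 mm wide (chamber's x), 115 mm long (y), 6 mm thick; top 46 mm above the lid when up, 34 mm when down. Moves straight down wherever pressed; a fingertip can slide along it. Origin: centre of its top (chamber's x 35, y -30 mm when up). 70 mm from the tab, middle to middle, free between: with the fingers part open one tip presses it, the other stands level with it behind the tab
- keeper (a point): centre of the opening of the yellow keeper, an arch 39 mm tall on the lid at the chamber's x -35, y 136 mm, 21 mm above the lid, which the bolt's rod enters
- catch_top (a point): centre of the top face of the red catch plate; moves down with it
- vial: small amber glass vial with a white cap, 28 mm in diameter, 46 mm tall, standing on the chamber's lid. Origin: centre of its underside
- jar: clear glass jar with a blue cap and pale label, 48 mm in diameter, 65 mm tall, on the bench. Origin: centre of its underside
- clamp_ring: loose aluminium ring, 54 mm outside, 36 mm inside, 18 mm tall, on the bench. Origin: centre of its underside
- flange: loose steel flange with a short stub, 52 mm in diameter, 38 mm tall, on the bench. Origin: centre of its underside

How it is judged (in metres and radians):
On the way:
1. the bolt is on its way, pushed by a finger, while a finger holds the catch down (value of joint bolt between 0.014 and 0.043 m and value of joint catch above 0.005 m and contact force between the fingers and catch_plate above 0.5 N and contact force between the fingers and bolt_tab above 0.2 N), for 0.05 s.
At the end, for the whole second after the job is handed in: the bolt is fully home (joint bolt above 43 mm of 48), the catch has sprung up behind it (joint catch below 2 mm), and the vial, jar, ring and flange stand within 15 mm of where they were (value of joint bolt above 0.043 m and value of joint catch below 0.002 m and distance of each of vial, jar, clamp_ring, flange from where it was at the start of the episode below 0.015 m); the robot touches nothing.
It fails at once if the vial was disturbed (distance of vial from where it was at the start of the episode above 0.015 m or angle between vial's own z axis and vertical above 0.4 rad).
It fails at once if the jar was disturbed (distance of jar from where it was at the start of the episode above 0.015 m or angle between jar's own z axis and vertical above 0.4 rad).
It fails at once if the ring was disturbed (distance of clamp_ring from where it was at the start of the episode above 0.015 m or angle between clamp_ring's own z axis and vertical above 0.4 rad).
It fails at once if the flange was disturbed (distance of flange from where it was at the start of the episode above 0.015 m or angle between flange's own z axis and vertical above 0.4 rad).
It also fails if it takes over 32 s, if anything falls off the work surface, if the arm or the gripper's body presses on something with over 40 N, if the wrist force passes 120 N, or if a joint passes its speed limit or range.

### The arm

A 7-joint arm with a two-finger parallel gripper is mounted at the origin on the work surface. World frame = base frame: x ahead of the robot, y to its left, z up, the work surface at z = 0. Lengths are in m, angles in degrees, forces in N, time in s.
With the tool pointing down it reaches from about 0.425 to 0.875 m from the base axis. Payload 4.7 kg.
Tool frame: the origin (TCP) lies between the finger pads; the fingertips stand 8 mm ahead of it and the grasp point (between the pads) lies 11 mm behind it; x points along the fingers, z is the direction in which the jaws open and shut, and the axes are right-handed (so a half turn about x gives the same grasp; the last joint's range is limited). The gripper opens to 87 mm and grips with 3 to 60 N. Pads are 19 mm wide; open, the fingers measure 117 mm over their backs; the gripper's body (75 mm by 190 mm) begins 51 mm behind the grasp point.
Start: joints at [-74.479, 18.392, -4.016, 83.108, 1.295, 78.541, -3.26], TCP at [0.165, 0.629, 0.231] pointing down, gripper open.
Joint ranges: [-163.93, 163.93], [-17.29, 119.83], [-79.2, 71.16], [3.27, 140.29], [-89.18, 269.18], [5.43, 117.66], [-154.24, 154.24]. Speed limits (degrees/s): [147.25, 147.25, 180, 180, 180, 180, 180].

### API

Orientations are given as [roll, pitch, yaw] about the fixed x, y, z axes, in that order (R = Rz(yaw) Ry(pitch) Rx(roll)).
In Python, from cell import telemetry, vision, sign_off gives the robot as it stands. The module is installed in compiled form; this text tells all that it offers.
- The arm moves only by the tool drive_tool, never from a script. Its arguments are lists of equal length, an entry for each row: "offset": the shift along the tool's x, y, z in m, a list of three; "angular": the turn, a rotation vector about the tool's x, y, z in rad, a list of three. A call has 1 to 10 rows; each row is the pose to reach, as a shift and turn from the pose measured when the call began, along the tool's axes at that moment; what a row does not reach only later rows make up. A row lasts 1/8 s, in which the tool goes at most 62.5 mm and 10.7 degrees, less where a joint would pass 70% of its speed; a pose out of reach is approached as far as the arm can. A call with a gripper value outside its range is refused whole. "fingers" is the closure, from -1 (fully open) to 1 (shut), set as the call begins (left out, the last holds). The fingers move at their own pace and stop on an object; "squeeze" is the grip in N (left out, the last holds). Time passes only in rows, so rows that repeat a pose let the fingers close. It gives the time, the measured TCP pose, the force and the opening at its end, in the units of the state.
- telemetry.get_obs(): the state, without advancing time (a new reading comes with each control period).
- vision.read_camera(name): name is "side" or "top"; returns a dict with "pixels" (384x512x3 uint8, red, green, blue), "intrinsics" (3x3 intrinsics, pixels), "distortion" ([k1, k2, p1, p2, k3] as OpenCV has them; the pictures are not rectified), "world_from_camera" (4x4, takes a point from camera to world coordinates). Camera axes: x right, y up, looking along -z (the intrinsics and any distortion apply to the point x, -y, -z); pixel columns grow to the right and rows downward; lengths in m; the calibration is good to about 2 mm. A picture is of the moment at which its call begins. There is no depth.
- sign_off(): hands the job in, once; it reports no verdict.
The state is a dict: "time_s": time; "qpos": joint angles; "joint_velocities": joint speeds; "effort": joint torques, N m; "tool_pos": TCP position; "tool_rot": TCP orientation; "force": force on the tool from outside, world axes, zero at the start; "wrist_torque": the same for the moment, N m; "grip_width": finger opening in m.
Only numpy, scipy, OpenCV 4.12 (cv2) and the standard library are available. Lean on these libraries where they do the work, as an engineer would, in place of code of your own. Each camera call takes 0.05 s, during which the arm holds its last target.

## Working session

There is one attempt and no reset: what is moved stays moved. The work goes in short steps, Python scripts to look and compute and a tool call to move; the robot and the scene stay as the last step left them, time stands still between calls to the robot, and variables do not carry over. Pictures are saved under pics/ and viewed, and the job is handed in when it is done.

Besides the shell and the picture viewer there is one more tool, called after "Emit:" as name(argument=value, ...), one argument or row to a line, values as JSON. drive_tool: Moves the arm, as the interface text tells. Its arguments: {"type":"object","properties":{"offset":{"type":"array"},"angular":{"type":"array"},"fingers":{"type":"number"},"squeeze":{"type":"number"}},"required":["offset","angular"]}

```bash
mkdir -p pics
python3 - <<'E'
from cell import telemetry, vision
import cv2,pickle
print(telemetry.get_obs())
for n in ("side","top"):
    c=vision.read_camera(n); pickle.dump(c,open(n+".pkl","wb"))
    cv2.imwrite(f"pics/{n}0.png",cv2.resize(c["pixels"][:,:,::-1],(800,600),interpolation=cv2.INTER_CUBIC))
    print(n,c["intrinsics"],c["distortion"],c["world_from_camera"])
E
```

```text
{'time_s': 0.0, 'qpos': array([-74.48139125,  18.43986849,  -4.01599894,  83.17484078,
         1.29514814,  78.54206524,  -3.26088704]), 'joint_velocities': array([-0.07510409,  0.02036371,  0.07619183,  0.05138233, -0.02164795,
       -0.01634549,  0.01581574]), 'effort': array([-4.23889978e-04, -4.91279840e+01, -4.04216694e-01, -3.12525129e+01,
       -6.39966619e-02,  4.39159304e-02,  1.91307240e-04]), 'tool_pos': array([0.16496664, 0.62815201, 0.22945295]), 'tool_rot': array([-177.01245964,   89.88832976, -101.72173393]), 'force': array([ 0.98772742,  0.01054652, -0.33640082]), 'wrist_torque': array([-0.02682813, -0.0003367 ,  0.06095098]), 'grip_width': 0.08724509703106235}
side [[437.81728677   0.         259.49765976]
 [  0.         437.81728677 186.58204766]
 [  0.           0.           1.        ]] [-0.02448459  0.          0.          0.          0.        ] [[ 0.83747319  0.34140748 -0.42670784  0.12461916]
 [-0.54636041  0.53931633 -0.64080277 -0.55175108]
 [ 0.01135565  0.76979142  0.6381945   0.7024558 ]
 [ 0.          0.          0.          1.        ]]
top [[441.20912724   0.         249.99258615]
 [  0.         441.20912724 190.9076642 ]
 [  0.           0.           1.        ]] [-0.15821962  0.          0.          0.          0.        ] [[-0.02127011  0.98661314 -0.16168517  0.38447157]
 [-0.99971997 -0.02266661 -0.0067973   0.01625791]
 [-0.01037116  0.16149531  0.98681898  1.14233696]
 [ 0.          0.          0.          1.        ]]
```

View pics/side0.png

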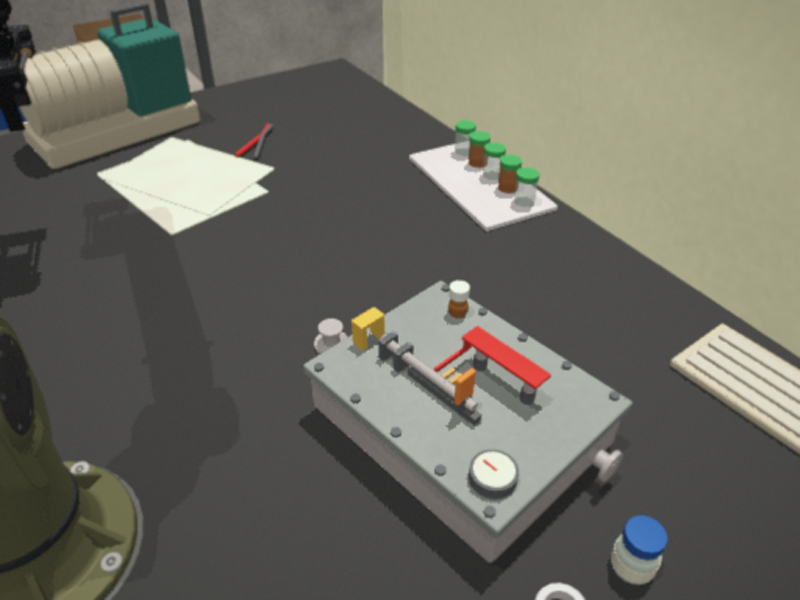

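View pics/top0.png

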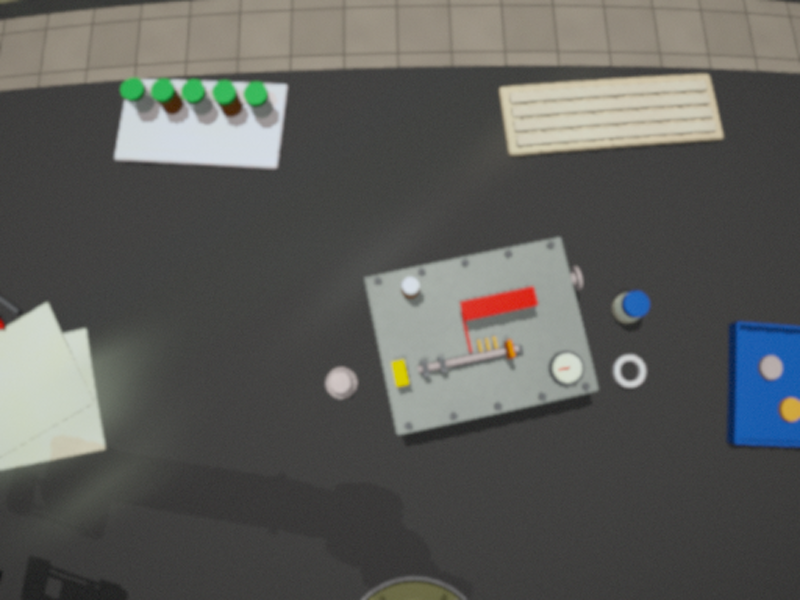

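```bash
cat > h.py <<'E'
import numpy as np,cv2,pickle
from scipy.optimize import least_squares
def proj(c,P):
    T=np.linalg.inv(c["world_from_camera"]); p=(T[:3,:3]@np.atleast_2d(P).T).T+T[:3,3]
    p=p*[1,-1,-1]
    return cv2.projectPoints(p,np.zeros(3),np.zeros(3),c["intrinsics"],np.array(c["distortion"]))[0][:,0]
def w(pose,L):
    x,y,a=pose; L=np.atleast_2d(L); c,s=np.cos(a),np.sin(a)
    return np.c_[x+c*L[:,0]-s*L[:,1],y+s*L[:,0]+c*L[:,1],L[:,2]]
E
python3 - <<'E'
from h import *
C={n:pickle.load(open(n+".pkl","rb")) for n in("side","top")}
lid=np.array([[.125,.16,.085],[.125,-.16,.085],[-.125,-.16,.085],[-.125,.16,.085]])
px={"top":[(365,277),(561,238),(598,390),(397,435)],"side":[(442,283),(630,403),(490,532),(305,367)]}
off=.0
def res(p,ns):
    return np.concatenate([(proj(C[n],w(p,lid))-(np.array(px[n])+.5)*.64+.5).ravel() for n in ns])
for ns in(("top",),("side",),("top","side")):
    r=least_squares(res,[.6,0,0.2],args=(ns,)); print(ns,r.x,np.degrees(r.x[2]),r.fun.round(1))
p=r.x; np.save("pose.npy",p)
for n in C:
    im=cv2.resize(C[n]["pixels"][:,:,::-1],None,fx=3,fy=3,interpolation=cv2.INTER_CUBIC)
    def dr(L,col,cl=True):
        q=((proj(C[n],w(p,L))+.5)*3-.5).round().astype(int); cv2.polylines(im,[q.reshape(-1,1,2)],cl,col,1,cv2.LINE_AA)
    dr(lid,(255,255,0))
    dr([[x,y,.131] for x,y in((.02,.0275),(.05,.0275),(.05,-.0875),(.02,-.0875))],(255,0,0))
    for z in (.107,.147): dr([[x,y,z] for x,y in((-.049,-.034),(-.021,-.034),(-.021,-.026),(-.049,-.026))],(0,255,0))
    q=proj(C[n],w(p,[[0,0,.1]]))[0]*3; u,v=q.astype(int)
    cv2.imwrite(f"pics/{n}_fit.png",im[max(v-290,0):v+290,max(u-390,0):u+390])
E
```

```text
('top',) [ 0.49948934 -0.11504933  0.1820433 ] 10.43031285266382 [-0.7 -0.2  0.2 -0.9  0.9  0.8 -0.4  0.3]
('side',) [ 0.49994427 -0.11505341  0.17035468] 9.760604175708014 [-0.4 -2.1  1.4  0.9  1.4  1.2 -2.7 -2.5]
('top', 'side') [ 0.49968149 -0.11506723  0.17543968] 10.051953032200052 [-0.4 -0.8  0.6 -0.6  0.7  1.2 -0.8 -0.2 -1.  -2.1  1.2  0.6  1.9  1.3
 -3.  -2.1]
```

View pics/side_fit.png

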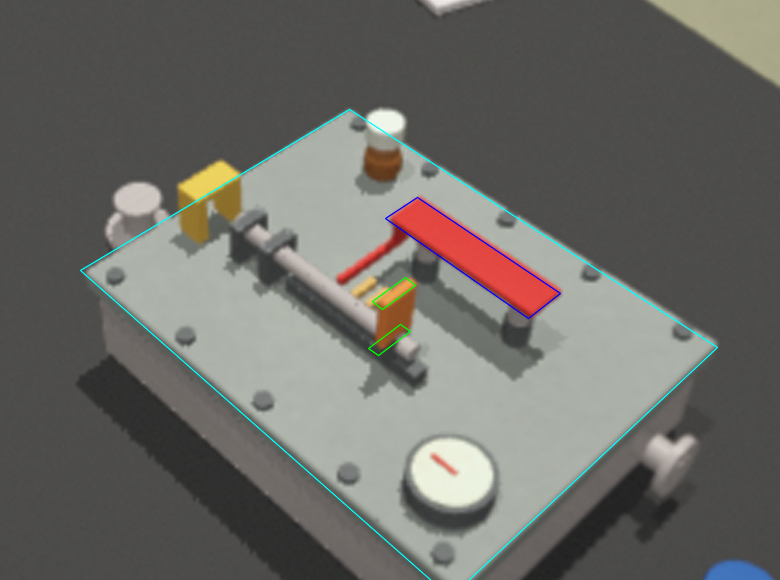

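View pics/top_fit.png

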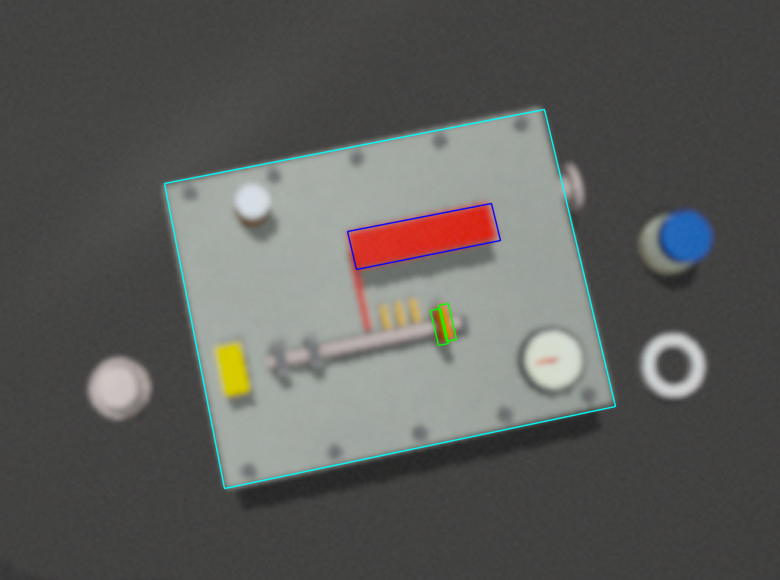

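```bash
cat > m.py <<'E'
from h import *
from scipy.spatial.transform import Rotation as R
from cell import telemetry
p=np.load("pose.npy"); 
def state():
    o=telemetry.get_obs(); return o,np.array(o["tool_pos"]),R.from_euler("xyz",o["tool_rot"],degrees=True)
def goalR(sgn):
    cx=np.array([np.cos(p[2]),np.sin(p[2]),0]); x=np.array([0,0,-1.]); z=sgn*cx
    return R.from_matrix(np.c_[x,np.cross(z,x),z])
def rel(P,Rg):
    o,t,Rt=state(); return Rt.inv().apply(P-t),(Rt.inv()*Rg).as_rotvec()
E
python3 - <<'E'
from m import *
o,t,Rt=state(); print(Rt.as_matrix().round(3), o["qpos"].round(1))
for s in(1,-1): print(s,np.degrees(rel(t,goalR(s))[1]))
g=w(p,[[0,-.06,0.2]])[0]; print(g)
r0,a0=np.hypot(*t[:2]),np.arctan2(t[1],t[0]); r1,a1=np.hypot(*g[:2]),np.arctan2(g[1],g[0])
print(r0,r1,np.degrees([a0,a1]))
for s in (1,-1):
  print(s);rv=rel(t,goalR(s))[1]
  for f in np.arange(1,19)/18:
    r=r0+f*(r1-r0);a=a0+f*(a1-a0)
    P=np.array([r*np.cos(a),r*np.sin(a),t[2]])
    print(rel(P,Rt)[0].round(3).tolist(),(rv*f).round(3).tolist())
E
```

```text
[[-0.    -0.967  0.254]
 [-0.002  0.254  0.967]
 [-1.    -0.    -0.002]] [-74.5  18.4  -4.   83.2   1.3  78.5  -3.3]
1 [ 6.52374505e+01 -8.72135549e-02  6.23843328e-02]
-1 [-1.14762497e+02 -7.02344234e-02 -9.81880140e-02]
[ 0.51015396 -0.17414622  0.2       ]
0.6495009118305709 0.5390584051890991 [ 75.28292367 -18.84785884]
1
[0.0, -0.059, -0.009] [0.063, -0.0, 0.0]
[0.0, -0.116, -0.023] [0.127, -0.0, 0.0]
[0.0, -0.171, -0.042] [0.19, -0.0, 0.0]
[0.0, -0.223, -0.066] [0.253, -0.0, 0.0]
[0.0, -0.273, -0.094] [0.316, -0.0, 0.0]
[0.0, -0.319, -0.126] [0.38, -0.001, 0.0]
[0.0, -0.362, -0.163] [0.443, -0.001, 0.0]
[0.0, -0.4, -0.202] [0.506, -0.001, 0.0]
[0.0, -0.435, -0.245] [0.569, -0.001, 0.001]
[0.001, -0.465, -0.29] [0.633, -0.001, 0.001]
[0.001, -0.491, -0.337] [0.696, -0.001, 0.001]
[0.001, -0.512, -0.386] [0.759, -0.001, 0.001]
[0.001, -0.528, -0.436] [0.822, -0.001, 0.001]
[0.001, -0.54, -0.487] [0.886, -0.001, 0.001]
[0.001, -0.546, -0.538] [0.949, -0.001, 0.001]
[0.001, -0.548, -0.589] [1.012, -0.001, 0.001]
[0.001, -0.545, -0.639] [1.075, -0.001, 0.001]
[0.001, -0.538, -0.688]
[... 160 characters left out ...]
, -0.223, -0.066] [-0.445, -0.0, -0.0]
[0.0, -0.273, -0.094] [-0.556, -0.0, -0.0]
[0.0, -0.319, -0.126] [-0.668, -0.0, -0.001]
[0.0, -0.362, -0.163] [-0.779, -0.0, -0.001]
[0.0, -0.4, -0.202] [-0.89, -0.001, -0.001]
[0.0, -0.435, -0.245] [-1.001, -0.001, -0.001]
[0.001, -0.465, -0.29] [-1.113, -0.001, -0.001]
[0.001, -0.491, -0.337] [-1.224, -0.001, -0.001]
[0.001, -0.512, -0.386] [-1.335, -0.001, -0.001]
[0.001, -0.528, -0.436] [-1.447, -0.001, -0.001]
[0.001, -0.54, -0.487] [-1.558, -0.001, -0.001]
[0.001, -0.546, -0.538] [-1.669, -0.001, -0.001]
[0.001, -0.548, -0.589] [-1.78, -0.001, -0.002]
[0.001, -0.545, -0.639] [-1.892, -0.001, -0.002]
[0.001, -0.538, -0.688] [-2.003, -0.001, -0.002]
```

Emit:
drive_tool(
  offset=[
    [0,-0.059,-0.009],
    [0,-0.116,-0.023],
    [0,-0.171,-0.042],
    [0,-0.223,-0.066],
    [0,-0.273,-0.094],
    [0,-0.319,-0.126],
    [0,-0.362,-0.163],
    [0,-0.4,-0.202],
    [0,-0.435,-0.245],
    [0,-0.465,-0.29],
  ],
  angular=[
    [0.063,0,0],
    [0.127,0,0],
    [0.19,0,0],
    [0.253,0,0],
    [0.316,0,0],
    [0.38,0,0],
    [0.443,0,0],
    [0.506,0,0],
    [0.569,0,0],
    [0.633,0,0],
  ],
  fingers=-0.264,
  squeeze=30,
)

```text
time_s: 1.35
tool_pos: [0.5417, 0.2277, 0.2296]
tool_rot: [-147.9, 89.9, -109.0]
force: [1.2, -0.1, -0.0]
grip_width: 0.0552
```

Run:
```python
from m import *
o,t,Rt=state(); print(o)
g=w(p,[[0,-.06,0.2]])[0]
r0,a0=np.hypot(*t[:2]),np.arctan2(t[1],t[0]); r1,a1=np.hypot(*g[:2]),np.arctan2(g[1],g[0])
rv=rel(t,goalR(1))[1]
for f in np.arange(1,9)/8:
    r=r0+f*(r1-r0);a=a0+f*(a1-a0)
    P=np.array([r*np.cos(a),r*np.sin(a),.215])
    print(rel(P,Rt)[0].round(3).tolist(),(rv*f).round(3).tolist())
```

```text
{'time_s': 1.35, 'qpos': array([-41.04219098,  10.90394826,  17.90468932,  93.06529145,
        -3.32678234,  76.65764718,  16.21201673]), 'joint_velocities': array([24.51365792, -5.83528946, 18.2791969 ,  7.65908445, -1.84858611,
       -0.99151458, 13.80682328]), 'effort': array([-2.41035998e+00, -3.98209512e+01,  1.02757551e+00, -3.09170616e+01,
       -3.69793363e-02,  2.43813330e-01, -2.43993150e-01]), 'tool_pos': array([0.54165177, 0.22765881, 0.2296143 ]), 'tool_rot': array([-147.87505925,   89.86851684, -108.99603595]), 'force': array([ 1.16262885, -0.05684481, -0.03502744]), 'wrist_torque': array([-0.05321308, -0.10472168,  0.00579584]), 'grip_width': 0.05517273084357345}
[0.015, -0.048, -0.023] [0.063, -0.0, 0.0]
[0.015, -0.094, -0.05] [0.126, -0.0, 0.0]
[0.015, -0.136, -0.08] [0.189, -0.001, 0.001]
[0.015, -0.175, -0.114] [0.252, -0.001, 0.001]
[0.015, -0.211, -0.151] [0.314, -0.001, 0.001]
[0.015, -0.242, -0.191] [0.377, -0.001, 0.001]
[0.015, -0.27, -0.233] [0.44, -0.001, 0.001]
[0.016, -0.293, -0.277] [0.503, -0.002, 0.002]
```

Emit:
drive_tool(
  offset=[
    [0.015,-0.048,-0.023],
    [0.015,-0.094,-0.05],
    [0.015,-0.136,-0.08],
    [0.015,-0.175,-0.114],
    [0.015,-0.211,-0.151],
    [0.015,-0.242,-0.191],
    [0.015,-0.27,-0.233],
    [0.015,-0.293,-0.277],
    [0.015,-0.293,-0.277],
    [0.015,-0.293,-0.277],
  ],
  angular=[
    [0.063,0,0],
    [0.126,0,0],
    [0.189,-0.001,0.001],
    [0.252,-0.001,0.001],
    [0.314,-0.001,0.001],
    [0.377,-0.001,0.001],
    [0.44,-0.001,0.001],
    [0.503,-0.002,0.002],
    [0.503,-0.002,0.002],
    [0.503,-0.002,0.002],
  ],
)

```text
time_s: 2.6
tool_pos: [0.5099, -0.1737, 0.2152]
tool_rot: [78.2, 89.9, 88.3]
force: [0.1, 0.8, -0.2]
grip_width: 0.0548
```

Run:
```python
from m import *
from cell import vision
o,t,Rt=state(); print(o["qpos"].round(1),o["tool_pos"],o["force"])
print(Rt.as_matrix().round(3))
for z in(.215,.145,.136,.131,.129):
    print(z,*rel(w(p,[[0,-.062,z]])[0],goalR(1)))
for n in("side","top"):
    c=vision.read_camera(n); im=c["pixels"][:,:,::-1]
    cv2.imwrite(f"pics/{n}1.png",cv2.resize(im,(800,600),interpolation=cv2.INTER_CUBIC))
```

```text
[-18.    5.5  36.4 101.4  -3.4  74.2  29.3] [ 0.50992936 -0.1736644   0.21524031] [ 0.14300369  0.7653506  -0.17292107]
[[ 0.    -0.175  0.985]
 [ 0.001  0.985  0.175]
 [-1.     0.001  0.   ]]
0.215 [ 0.00023707 -0.00251401  0.00013564] [ 0.0005348   0.00027123 -0.00130346]
0.145 [ 0.07023701 -0.00260525  0.00011663] [ 0.0005348   0.00027123 -0.00130346]
0.136 [ 0.079237   -0.00261698  0.00011419] [ 0.0005348   0.00027123 -0.00130346]
0.131 [ 0.084237   -0.0026235   0.00011283] [ 0.0005348   0.00027123 -0.00130346]
0.129 [ 0.08623699 -0.00262611  0.00011228] [ 0.0005348   0.00027123 -0.00130346]
```

View pics/side1.png

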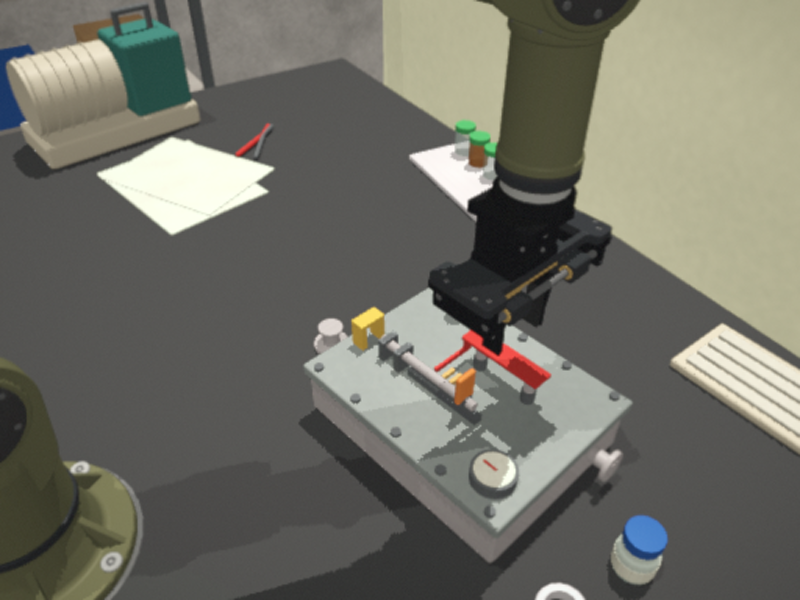

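View pics/top1.png

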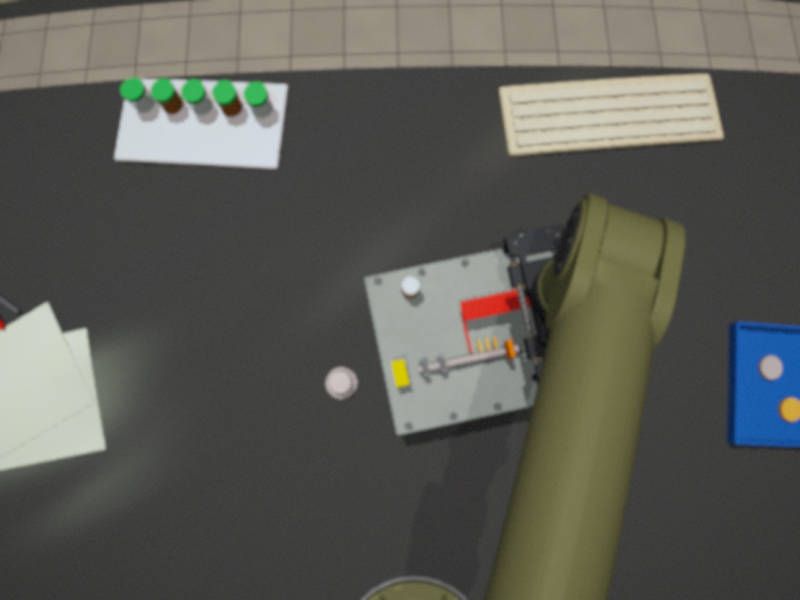

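Emit:
drive_tool(
  offset=[
    [0.03,-0.0025,0],
    [0.055,-0.0025,0],
    [0.068,-0.0025,0],
    [0.07,-0.0025,0],
    [0.07,-0.0025,0],
    [0.074,-0.0025,0],
    [0.078,-0.0025,0],
    [0.082,-0.0025,0],
    [0.082,-0.0025,0],
    [0.082,-0.0025,0],
  ],
  angular=[
    [0,0,-0.001],
    [0,0,-0.001],
    [0,0,-0.001],
    [0,0,-0.001],
    [0,0,-0.001],
    [0,0,-0.001],
    [0,0,-0.001],
    [0,0,-0.001],
    [0,0,-0.001],
    [0,0,-0.001],
  ],
)

```text
time_s: 3.95
tool_pos: [0.5114, -0.1752, 0.1337]
tool_rot: [-19.5, 89.9, -9.2]
force: [1.0, 0.1, 3.6]
grip_width: 0.0548
```

Run:
```python
from m import *
from cell import vision
o,t,Rt=state(); print(o["time_s"],o["tool_pos"],o["force"],o["wrist_torque"])
for z in(.129,.128):
    print(z,*rel(w(p,[[0,-.062,z]])[0],goalR(1)))
c=vision.read_camera("side"); im=c["pixels"][:,:,::-1]
cv2.imwrite(f"pics/side2.png",cv2.resize(im[160:350,180:430],(750,570),interpolation=cv2.INTER_CUBIC))
```

```text
3.95 [ 0.51137678 -0.17523476  0.1337273 ] [0.99325461 0.08749984 3.61141368] [-0.01166419 -0.20927986 -0.04183555]
0.129 [ 0.00472636 -0.0007099  -0.00102178] [0.00276018 0.00121814 0.00042837]
0.128 [ 0.00572636 -0.00070947 -0.001023  ] [0.00276018 0.00121814 0.00042837]
```

View pics/side2.png

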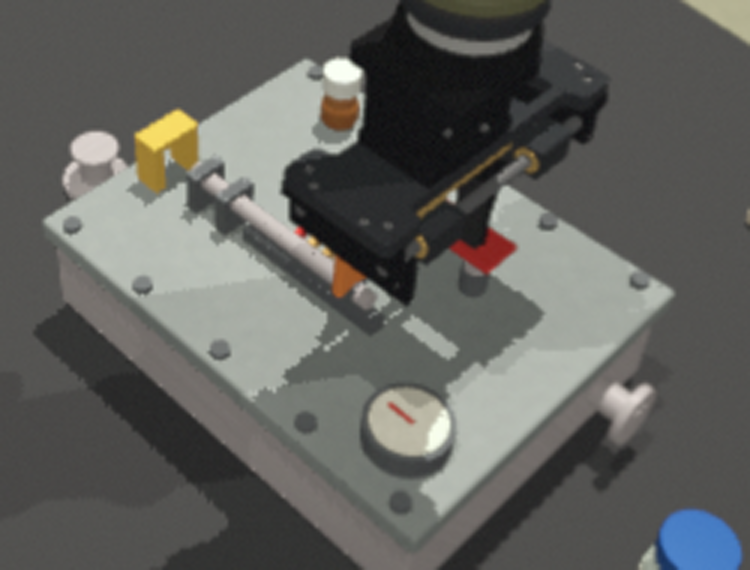

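Emit:
drive_tool(
  offset=[
    [0.002,-0.0007,-0.001],
    [0.004,-0.0007,-0.001],
    [0.005,-0.0007,-0.001],
    [0.005,-0.0007,-0.001],
    [0.005,-0.0007,-0.001],
  ],
  angular=[
    [0.003,0.001,0],
    [0.003,0.001,0],
    [0.003,0.001,0],
    [0.003,0.001,0],
    [0.003,0.001,0],
  ],
)

```text
time_s: 4.62
tool_pos: [0.5113, -0.1753, 0.129]
tool_rot: [4.5, 89.9, 14.6]
force: [1.6, 1.8, 4.6]
grip_width: 0.0551
```

Run:
```python
from m import *
o,t,Rt=state(); print(o["time_s"],o["tool_pos"],o["force"],o["wrist_torque"])
for y in (-.062,-.045,-.035,-.02,.005):
    print(y,*rel(w(p,[[0,y,.1285]])[0],goalR(1)))
```

```text
4.625 [ 0.51131589 -0.17525457  0.12898316] [1.63316767 1.77866138 4.61018152] [ 0.5274768  -0.43333679  0.05092034]
-0.062 [ 0.00048143 -0.00070535 -0.0009519 ] [ 0.00060024  0.00172241 -0.00013604]
-0.045 [ 0.00048375  0.01629465 -0.0009417 ] [ 0.00060024  0.00172241 -0.00013604]
-0.035 [ 0.00048511  0.02629464 -0.0009357 ] [ 0.00060024  0.00172241 -0.00013604]
-0.02 [ 0.00048716  0.04129464 -0.0009267 ] [ 0.00060024  0.00172241 -0.00013604]
0.005 [ 0.00049058  0.06629464 -0.0009117 ] [ 0.00060024  0.00172241 -0.00013604]
```

Emit:
drive_tool(
  offset=[
    [0.001,0.005,-0.001],
    [0.001,0.01,-0.001],
    [0.001,0.015,-0.001],
    [0.001,0.02,-0.001],
    [0.001,0.025,-0.001],
    [0.001,0.03,-0.001],
    [0.001,0.035,-0.001],
    [0.001,0.04,-0.001],
    [0.001,0.04,-0.001],
  ],
  angular=[
    [0.001,0.002,0],
    [0.001,0.002,0],
    [0.001,0.002,0],
    [0.001,0.002,0],
    [0.001,0.002,0],
    [0.001,0.002,0],
    [0.001,0.002,0],
    [0.001,0.002,0],
    [0.001,0.002,0],
  ],
)

```text
time_s: 5.75
tool_pos: [0.5037, -0.1394, 0.1286]
tool_rot: [-80.8, 89.7, -70.8]
force: [0.4, -5.3, 5.7]
grip_width: 0.0549
```

Run:
```python
from m import *
from cell import vision
o,t,Rt=state(); print(o["time_s"],o["tool_pos"],o["force"],o["wrist_torque"])
for y in (-.02,.005,.008):
    print(y,*rel(w(p,[[0,y,.1285]])[0],goalR(1)))
c=vision.read_camera("side"); im=c["pixels"][:,:,::-1]
cv2.imwrite(f"pics/side3.png",cv2.resize(im[160:350,180:430],(750,570),interpolation=cv2.INTER_CUBIC))
```

```text
5.75 [ 0.50365213 -0.13939219  0.12862098] [ 0.44250035 -5.27651295  5.65586601] [-1.18180039 -0.26872382 -0.04188236]
-0.02 [9.98246238e-05 4.64587437e-03 3.25404074e-04] [-0.00226576  0.0007434   0.00460681]
0.005 [-1.53662509e-05  2.96455449e-02  2.68803041e-04] [-0.00226576  0.0007434   0.00460681]
0.008 [-2.91891559e-05  3.26455054e-02  2.62010917e-04] [-0.00226576  0.0007434   0.00460681]
```

View pics/side3.png

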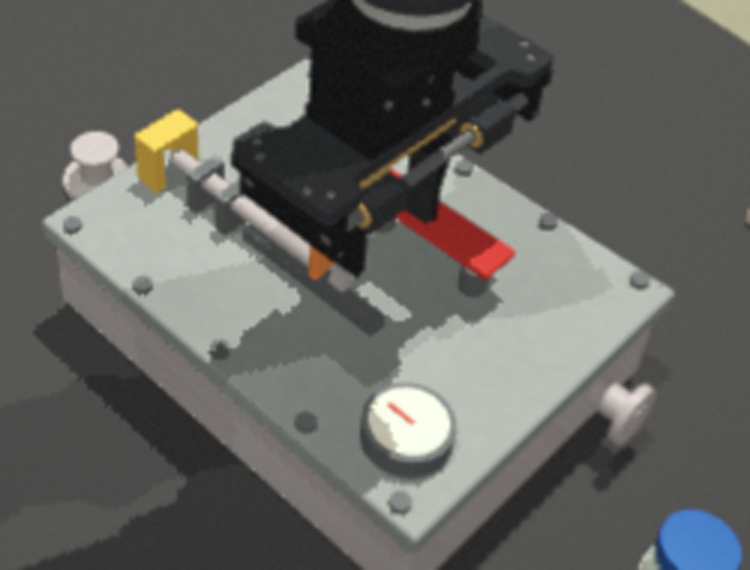

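Emit:
drive_tool(
  offset=[
    [0,0.006,0],
    [0,0.011,0],
    [0,0.016,0],
    [0,0.021,0],
    [0,0.026,0],
    [0,0.03,0],
    [0,0.033,0],
    [0,0.035,0],
    [0,0.036,0],
    [0,0.036,0],
  ],
  angular=[
    [-0.002,0.001,0.004],
    [-0.002,0.001,0.004],
    [-0.002,0.001,0.004],
    [-0.002,0.001,0.004],
    [-0.002,0.001,0.004],
    [-0.002,0.001,0.004],
    [-0.002,0.001,0.004],
    [-0.002,0.001,0.004],
    [-0.002,0.001,0.004],
    [-0.002,0.001,0.004],
  ],
)

```text
time_s: 7.05
tool_pos: [0.4984, -0.1116, 0.1293]
tool_rot: [-82.1, 89.3, -72.3]
force: [1.9, -13.6, 4.0]
grip_width: 0.0552
```

Run:
```python
from m import *
from cell import vision
o,t,Rt=state(); print(o["time_s"],o["tool_pos"],o["force"],o["wrist_torque"])
for y in (.0045,.008):
    print(y,*rel(w(p,[[0,y,.1285]])[0],goalR(1)))
c=vision.read_camera("side"); im=c["pixels"][:,:,::-1]
cv2.imwrite(f"pics/side4.png",cv2.resize(im[160:350,180:430],(750,570),interpolation=cv2.INTER_CUBIC))
```

```text
7.05 [ 0.49836255 -0.11157629  0.12925617] [  1.93559298 -13.64116646   3.96965002] [-3.04318902 -0.71366141  0.38492432]
0.0045 [0.00074776 0.00084324 0.00068542] [-0.00334765  0.00154555  0.01130362]
0.008 [0.00070819 0.004343   0.00067373] [-0.00334765  0.00154555  0.01130362]
```

View pics/side4.png

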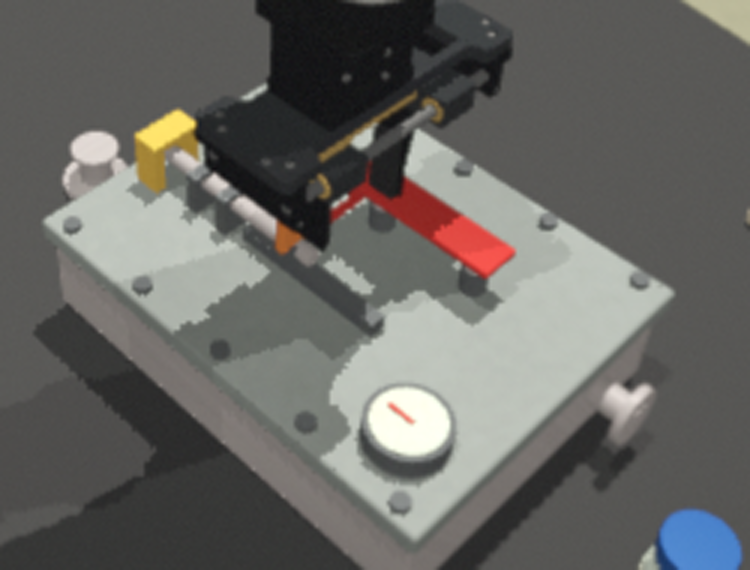

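Emit:
drive_tool(
  offset=[
    [0,-0.004,0],
    [0,-0.008,0],
    [0,-0.01,0],
    [-0.01,-0.01,0],
    [-0.025,-0.01,0],
    [-0.05,-0.01,0],
    [-0.08,-0.01,0],
    [-0.1,-0.01,0],
    [-0.1,-0.01,0],
  ],
  angular=[
    [0,0,0],
    [0,0,0],
    [0,0,0],
    [0,0,0],
    [0,0,0],
    [0,0,0],
    [0,0,0],
    [0,0,0],
    [0,0,0],
  ],
)

```text
time_s: 8.22
tool_pos: [0.5003, -0.1212, 0.231]
tool_rot: [-70.6, 89.3, -60.8]
force: [-0.7, -0.2, -0.6]
grip_width: 0.0547
```

Run:
```python
from m import *
o,t,Rt=state(); print(o["time_s"],o["tool_pos"],o["force"],o["qpos"].round(0))
for f in range(1,9):
    P=t+np.array([.02,.27,.03])*f/8
    print(rel(P,Rt)[0].round(3).tolist())
```

```text
8.225 [ 0.5003331  -0.12117438  0.23104702] [-0.73145487 -0.19072453 -0.56586262] [-23.   1.  34. 104.   0.  75.  21.]
[-0.004, 0.033, 0.008]
[-0.008, 0.066, 0.016]
[-0.012, 0.098, 0.025]
[-0.016, 0.131, 0.033]
[-0.021, 0.164, 0.041]
[-0.025, 0.197, 0.049]
[-0.029, 0.229, 0.058]
[-0.033, 0.262, 0.066]
```

Emit:
drive_tool(
  offset=[
    [-0.004,0.033,0.008],
    [-0.008,0.066,0.016],
    [-0.012,0.098,0.025],
    [-0.016,0.131,0.033],
    [-0.021,0.164,0.041],
    [-0.025,0.197,0.049],
    [-0.029,0.229,0.058],
    [-0.033,0.262,0.066],
    [-0.033,0.262,0.066],
  ],
  angular=[
    [0,0,0],
    [0,0,0],
    [0,0,0],
    [0,0,0],
    [0,0,0],
    [0,0,0],
    [0,0,0],
    [0,0,0],
    [0,0,0],
  ],
)

```text
time_s: 9.35
tool_pos: [0.5195, 0.1515, 0.2596]
tool_rot: [-81.4, 89.3, -71.3]
force: [0.2, -0.7, -0.1]
grip_width: 0.0548
```

Run:
```python
from m import *
from cell import vision
o,t,Rt=state(); print(o["time_s"],o["tool_pos"],o["force"])
for n in("side","top"):
    c=vision.read_camera(n); im=cv2.resize(c["pixels"][:,:,::-1],None,fx=3,fy=3,interpolation=cv2.INTER_CUBIC)
    def dr(L,col):
        q=((proj(c,w(p,L))+.5)*3-.5).round().astype(int); cv2.polylines(im,[q.reshape(-1,1,2)],True,col,1,cv2.LINE_AA)
    dr([[x,y,.131] for x,y in((.02,.0275),(.05,.0275),(.05,-.0875),(.02,-.0875))],(255,0,0))
    dr([[x,y+.048,.147] for x,y in((-.049,-.034),(-.021,-.034),(-.021,-.026),(-.049,-.026))],(0,255,0))
    u,v=(proj(c,w(p,[[0,0,.1]]))[0]*3).astype(int)
    cv2.imwrite(f"pics/{n}5.png",im[max(v-290,0):v+290,max(u-390,0):u+390])
```

```text
9.35 [0.51949211 0.15146338 0.25961732] [ 0.16451389 -0.74894998 -0.11331572]
```

View pics/side5.png

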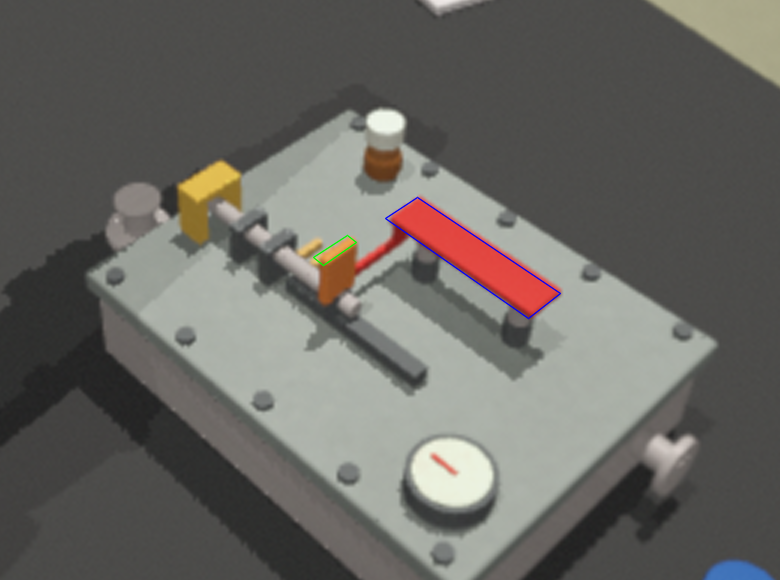

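View pics/top5.png

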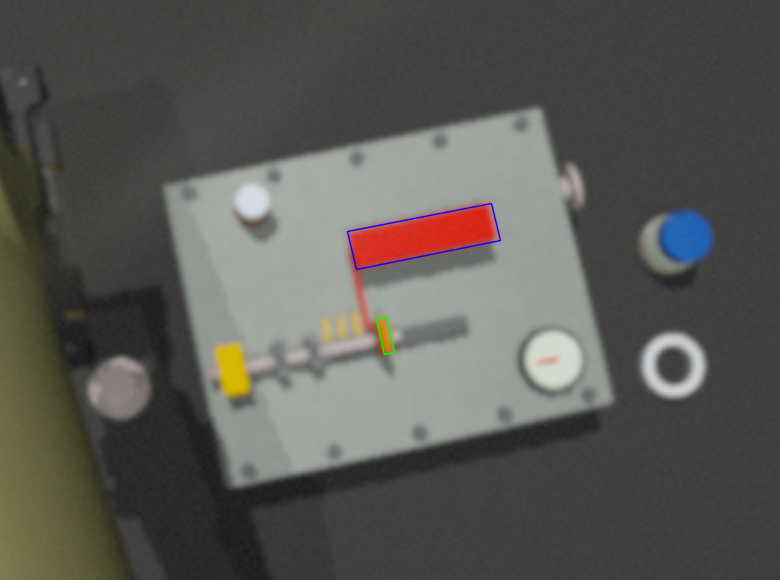

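The overlays show the tab at about 48 mm of travel (side ≈(336,250), top ≈(385,335)). The rod is in the keeper, the catch plate outline matches its sprung-up position, and the vial, jar, ring and flange are where they were.

```bash
python3 -c "
from cell import sign_off
print(sign_off())"
```

```text
the job is handed in; nothing more can be done
None
```

The lid is locked: the bolt is fully home in the yellow keeper and the catch has sprung back up behind it. I handed the job in at about 9.5 s of the 32 s allowed; it reports no verdict.

- **What I did:** I held one fingertip on the red catch, about 10 mm down. With the other I pushed the orange tab until the push force rose to about 14 N, at about 47 mm of travel, which I read as the end stop. Then I backed off, lifted straight up and moved the arm away to the side.
- **Last checks:** In both final pictures the tab matches the 48 mm outline and the catch plate matches its fully-up outline. The vial, jar, ring and flange look unmoved. The wrist force was under 1 N, so the robot was touching nothing.
- **Limits:** I judged bolt travel and catch depth from the arm's position and the pictures, since the joint values can't be read directly. The chamber position from the side camera fitted slightly less well than from the top (up to 3 pixels, about 0.7° in yaw), but it made no difference to the work. No check failed.

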